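# Set the carver's bench stop in its hidden keyway

## Robot

A 6-joint arm with a two-finger parallel gripper is mounted at the origin on the work surface. World frame = base frame: x ahead of the robot, y to its left, z up, the work surface at z = 0. Lengths are in mm, angles in rad, forces in N, time in s.
With the tool pointing down it reaches from about 350 to 875 mm from the base axis. Payload 4.2 kg.
Tool frame: the origin (TCP) lies at the very end of the fingers, on their centre line; the grasp point (between the pads) lies 19 mm behind it; z points along the fingers, y is the line along which they close (so a half turn about z gives the same grasp; the last joint's range is limited). The gripper opens to 85 mm and grips with 20 to 120 N. Pads are 22 mm wide; open, the fingers measure 114 mm over their backs; the gripper's body (76 mm by 85 mm) begins 54 mm behind the grasp point. The pads swing forward as they close: fully open they stand 13 mm farther back than shut.
Start: joints at [-0.981, 0.385, 0.008, 0, -1.194, -0.259], TCP at [203.015, -591.087, 231.312] pointing down, gripper open.
Joint ranges: [-3.14, 3.14], [-1.21, 2.06], [-1.07, 1.41], [-3.16, 2.05], [-2.99, -0.16], [-3.1, 3.1]. Speed limits (rad/s): [2.79, 2.79, 3.14, 3.14, 3.14, 3.14].

## Interface

Orientations are given as a unit quaternion [x, y, z, w].
In Python, from bench import read_state, get_image, camera_model, job_done gives the robot as it stands.
- The arm moves only by the shell command python3 -m handwheel 'ROWS'. ROWS is JSON, a list of rows, each a list of 7 numbers: the shift along the tool's x, y, z in m, then the turn, a rotation vector about the tool's x, y, z in rad, then the gripper's target within -1 to 1 (fully open at 1, half-way at 0, shut at -1). In form: [[dx, dy, dz, wx, wy, wz, jaw], ...]. A call has 1 to 10 rows; each row is the pose to reach, as a shift and turn from the pose commanded when the call began, along the tool's axes at that moment; what a row does not reach only later rows make up. A row lasts 1/8 s, in which the tool goes at most 62.5 mm and 10.7 degrees, less where a joint would pass 70% of its speed; a pose out of reach is approached as far as the arm can. A call with a gripper value outside its range is refused whole. The fingers move at their own pace and stop on an object; the grip force is fixed at half the most. Time passes only in rows, so rows that repeat a pose let the fingers close. It gives the time, the measured TCP pose, the force, the opening and the grip force at its end, in the units of the state.
- read_state(): the state, without advancing time (a new reading comes with each control period).
- get_image(name): name is "scene" or "top" or "wrist"; returns (picture, depth): 384x512x3 uint8, blue, green, red; 384x512 float32, mm along the optical axis (not along the pixel's ray), 0 where there is no reading.
- camera_model(name): a dict with "K" (3x3 intrinsics, pixels), "dist" ([k1, k2, p1, p2, k3] as OpenCV has them; the pictures are not rectified), "rvec" (rotation vector, rad) and "tvec" (3), from world to camera coordinates, as OpenCV has them; the wrist camera has in their place "hand_eye" (4x4, takes a point from camera to tool coordinates, whose origin is the TCP and whose axes are the flange's). Camera axes: x right, y down, z forward; pixel columns grow to the right and rows downward; lengths in mm; the calibration is good to about 2 mm. A picture is of the moment at which its call begins: read the wrist's pose just before it. camera_model takes no time and is no camera call.
- job_done(): hands the job in; it is judged then, once.
The state is a dict: "clock": time; "joints": joint angles; "joint_vel": joint speeds; "joint_efforts": joint torques, N m; "position": TCP position; "ee_rot": TCP orientation; "contact_force": force on the tool from outside, world axes, zero at the start; "wrist_torque": the same for the moment, N m; "gripper_width": finger opening in mm; "grasp_force": force on a finger pad.
Only numpy, scipy, OpenCV 4.12 (cv2) and the standard library are available. Lean on these libraries where they do the work, as an engineer would, in place of code of your own. Each camera call takes 0.05 s, during which the arm holds its last target. There are 200 camera calls.

## Task

Take the C-shaped bench stop out of its slotted rest, slip its foot in under the overhanging cap of the carving rail, and feel along the channel floor with the tooth until it drops into the hidden keyway. Leave the stop there fully home: upright, its foot flat on the channel floor, let go and still. Do not disturb the other things on the bench.

Things in the scene. Friction and masses are not known exactly. Their poses are not given: they have to be found in the camera images.
- stop_grip (a point): Centre of the wooden grip block of the bench stop, a loose C-shaped steel bracket of 0.2 to 0.4 kg. Block 30 mm (x) by 26 mm (y) by 40 mm high, taken from above across its 26 mm. Axes of the stop: z up, x along the foot to its free end, y across. The point lies 78 mm straight above stop. The stop is symmetrical across y.
- stop: The bench stop; origin on the underside of its foot, straight below the grip. Foot 10 mm thick, 30 mm wide (y), x -44 to +10 mm. A column (x -44 to -30 mm) joins it to an upper arm (x -44 to +15 mm, underside 44 mm up, top 58 mm up) that carries the grip (58 to 98 mm up). The mouth of the C opens to +x.
- stop_tooth (a point): Middle of the tip of the stop's tooth, a block 14 mm (x) by 10 mm (y) projecting 6 mm below the foot's underside, straight below the grip (84 mm below stop_grip). Axes of the stop.
- rest: Fixed plywood block (x -55 to +30 mm, y -40 to +40 mm, 24 mm high) where the stop is parked at the start, foot flat on top, tooth in an open slot 14 mm wide along x. Origin on the bench about below the tooth. It stands in a row with the bowl and the turned foot, in any order.
- rail_floor (a point): Middle of the channel floor of the carving rail, a fixed wooden fixture 410 mm long (y), x -65 to +40 mm. The point is on the floor, 30 mm above the bench, on the line along y that the tooth follows. x points from the open front (robot's side) to the back wall (face at x +22 mm), y along the channel, z up. The channel runs y -90 to +90 mm between end blocks 36 mm higher than the floor.
- rail_cap (a point): Middle of the front edge of the cap's underside: the cap overhangs the channel from x -22 mm back to the wall, its underside 26 mm and its top 36 mm above the floor (x, y, z as rail_floor). The floor before it is open. The rail goes into the mouth of the C: foot below the cap, upper arm above it. Point is 22 mm before and 26 mm above rail_floor.
- rail: The rail; origin on the bench, 30 mm below rail_floor. Its floor is level but for one keyway hidden by the cap: a straight groove along x, 14 mm wide, 12 mm deep, x -18 to +22 mm, its centre at any y from -55 to +55 mm. With the tooth in it the foot rests on the floor astride the groove, tooth tip 6 mm below the floor; elsewhere the tooth keeps the foot 6 mm above it.
- shell_rim (a point): Centre of the mouth of a half-shell bowl, 84 mm across, 45 mm high. Bystander.
- turned_foot: Turned wooden display foot, 72 mm across, 62 mm high; origin under its centre. Bystander.
- chisel: Hand tool with a wooden handle and steel blade, 200 mm long, lying on the bench. Bystander.
- mallet: Round carver's mallet standing on its head, 80 mm across, 207 mm high; origin under its centre. Bystander.
- water: Clear water bottle, 64 mm across, 200 mm high; origin under its centre. Bystander.
- husk_head: Rounded husk carving, 132 mm across, 122 mm high; origin under its centre. Bystander.
Things that resemble listed ones, but are neither listed nor needed, are in the scene too. Leave any blue or turquoise look-alike of the stop alone.

How it is judged:
By the outcome, as a careful person would: the job done as asked, in the order asked, and still so for the second after the job is handed in, with the robot touching nothing.
It also fails if it takes over 54 s, if anything falls off the work surface, if the arm or the gripper's body presses on something with over 40 N, if the wrist force passes 120 N, or if a joint passes its speed limit or range.

## Working session

There is one attempt and no reset: what is moved stays moved. The work goes in short steps, Python scripts to look and compute and a shell command to move; the robot and the scene stay as the last step left them, time stands still between calls to the robot, and variables do not carry over. Pictures are saved under pics/ and viewed, at most 10 in all, crops included, and the job is handed in when it is done.

```bash
mkdir -p pics; ls; cat > h.py <<'E'
import numpy as np,cv2
from bench import *
from scipy.spatial.transform import Rotation as R
def cloud(name,pic=None):
    s=read_state(); im,d=get_image(name); m=camera_model(name)
    K=np.array(m["K"],float);D=np.array(m["dist"],float)
    h,w=d.shape
    u,v=np.meshgrid(np.arange(w),np.arange(h))
    n=cv2.undistortPoints(np.stack([u,v],-1).reshape(-1,1,2).astype(float),K,D).reshape(h,w,2)
    P=np.dstack([n,np.ones((h,w))])*d[...,None]
    if "hand_eye" in m:
        H=np.array(m["hand_eye"]);P=P@H[:3,:3].T+H[:3,3]
        P=P@R.from_quat(s["ee_rot"]).as_matrix().T+np.array(s["position"])
    else:
        Rm=cv2.Rodrigues(np.array(m["rvec"],float))[0]
        P=(P-np.array(m["tvec"],float).ravel())@Rm
    P[d==0]=np.nan
    if pic: cv2.imwrite(f"pics/{pic}.png",im); np.save(f"pics/{pic}.npy",P)
    return im,P
E
python3 - <<'E'
from h import *
for n in("top","scene"):
    im,P=cloud(n,n+"1"); 
a=cv2.imread("pics/top1.png");b=cv2.imread("pics/scene1.png")
cv2.imwrite("pics/top1b.png",cv2.resize(a,(800,600)));cv2.imwrite("pics/scene1b.png",cv2.resize(b,(800,600)))
print(read_state())
E
```

```text
pics
{'clock': 0.1, 'joints': array([-9.81400753e-01,  3.85482114e-01,  6.78370372e-03, -4.42915634e-04,
       -1.19399361e+00, -2.58600900e-01]), 'joint_vel': array([-0.00113653, -0.00100084,  0.00255165,  0.00301604, -0.00111927,
        0.00155471]), 'joint_efforts': array([-1.70551179e-03, -3.93318558e+01,  1.88927561e+01,  4.19805542e+00,
       -2.60362125e-03,  1.01860715e-05]), 'position': array([ 202.85206342, -590.62421183,  230.3366136 ]), 'ee_rot': array([-1.64563615e-01,  9.86365995e-01,  9.48600263e-04, -2.02333760e-04]), 'contact_force': array([-1.01268427,  0.63301388,  0.24632952]), 'wrist_torque': array([-0.01616852, -0.00265472,  0.01630528]), 'grasp_force': 0.0, 'gripper_width': 85.54518063271011}
```

View pics/top1b.png

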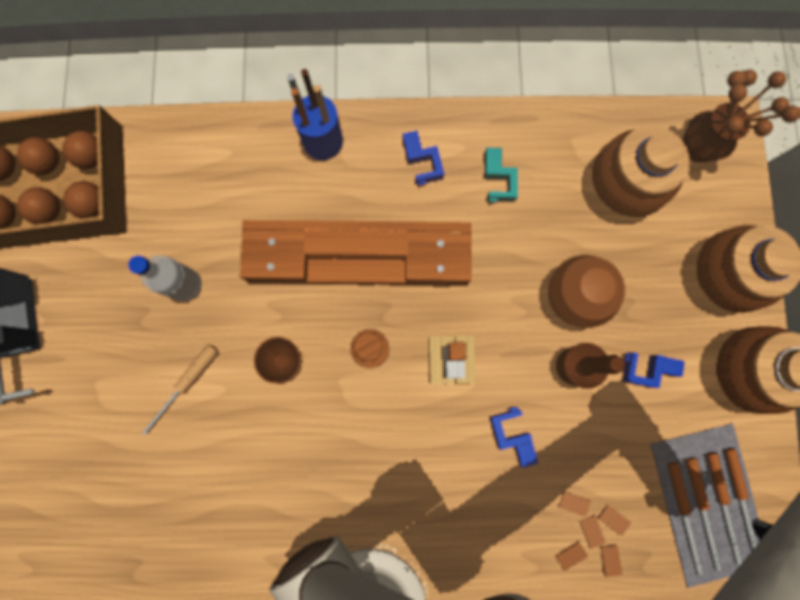

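View pics/scene1b.png

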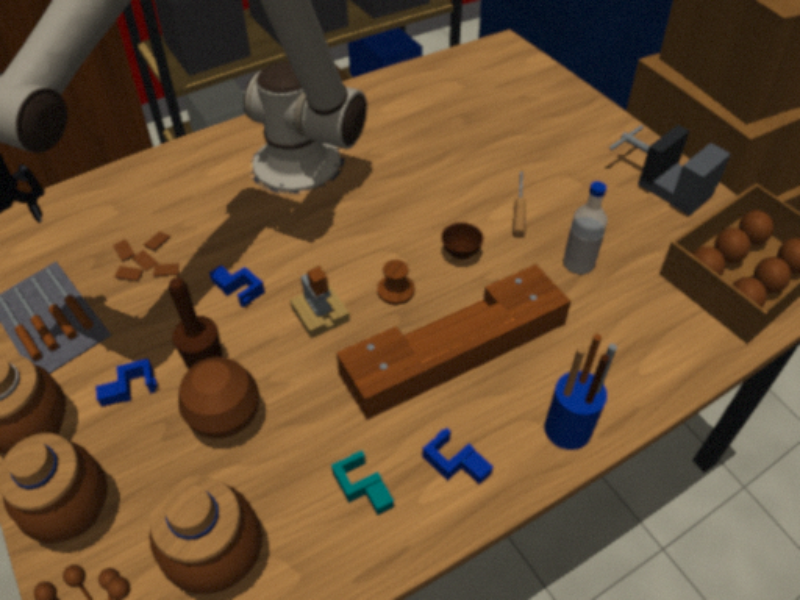

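Look-alikes of the stop in the top view (800x600): blue (423,158), blue (515,435), blue (655,370) and teal (502,175). The steel stop with the wooden grip is at (456,358) on the plywood rest, so I choose that one. The rail is at (356,252), with the front opening towards the robot. Next I'll check a close crop and measure.

```bash
python3 - <<'E'
from h import *
a=cv2.imread("pics/top1.png");P=np.load("pics/top1.npy")
c=a[205:255,265:315]; cv2.imwrite("pics/crop1.png",np.hstack([cv2.resize(c,(400,400),interpolation=cv2.INTER_CUBIC),cv2.resize(cv2.imread("pics/scene1.png")[160:220,175:235],(400,400),interpolation=cv2.INTER_CUBIC)]))
def rect(m,name):
    Q=P[m]; 
    r=cv2.minAreaRect(Q[:,:2].astype(np.float32)); print(name,m.sum(),r,np.median(Q[:,2]),np.median(Q[:,:2],0))
v,u=np.mgrid[:384,:512]
z=P[...,2]
reg=(v>205)&(v<255)&(u>265)&(u<315)
rect(reg&(z>112)&(z<132),"grip top")
rect(reg&(z>75)&(z<88),"arm top")
rect(reg&(z>18)&(z<32),"rest")
reg=(v>135)&(v<188)&(u>148)&(u<308)
rect(reg&(z>58)&(z<75),"rail top")
rect(reg&(z>24)&(z<38),"floor")
t=reg&(z>24)&(z<38)
Q=P[t];print(Q.min(0),Q.max(0))
for n,(uu,vv) in dict(foot=(370,345),bowl=(277,355),chis=(200,370),water=(140,265),mallet=(600,365),husk=(585,285)).items():
    print(n,P[int(vv*.64),int(uu*.64)].round())
E
```

```text
grip top 113 ((444.4104309082031, -155.2561798095703), (23.241100311279297, 28.067584991455078), 88.57136535644531) 121.36250005448636 [ 443.22173451 -155.90413743]
arm top 141 ((428.8138122558594, -156.15679931640625), (29.32672882080078, 57.879581451416016), 88.23565673828125) 81.19644715231806 [ 413.35431211 -154.3838151 ]
rest 531 ((431.8949279785156, -155.76565551757812), (79.34574890136719, 81.62385559082031), 88.58781433105469) 23.37959796873952 [ 431.05386345 -139.63497592]
rail top 4493 ((627.8119506835938, 13.375564575195312), (409.291015625, 106.07666015625), 88.26232147216797) 65.22879902788861 [635.92840165   7.92906985]
floor 1149 ((599.6900024414062, 13.638763427734375), (405.64801025390625, 50.24821853637695), 88.2676010131836) 29.349959658073335 [597.13913633  16.35367232]
[ 568.78911697 -188.343379     24.04410321] [626.38469869 217.11495991  37.88797186]
foot [459.  -9.  57.]
bowl [445. 163.   6.]
chis [421. 300.  20.]
water [579. 335. 199.]
mallet [ 415. -367.  175.]
husk [ 547. -371.  118.]
```

View pics/crop1.png

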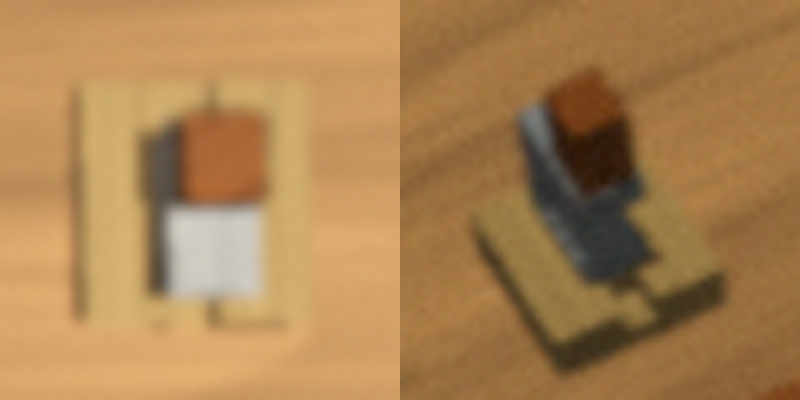

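The crop shows the wooden grip block at (224,157) on the steel arm at (213,250), sitting on the plywood rest, so the choice is right. Everything is yawed about -1.7°. I'll lift, then move above the grip.

```bash
cat >> h.py <<'E'
YAW=np.radians(-1.7)
def delta(x,y,z,yaw=YAW):
    s=read_state(); M=R.from_quat(s["ee_rot"])
    T=R.from_matrix(np.array([[-np.cos(yaw),-np.sin(yaw),0],[-np.sin(yaw),np.cos(yaw),0],[0,0,-1]]))
    print("pos",s["position"].round(1),"t",s["clock"],"F",s["contact_force"].round(1),"w",round(s["gripper_width"],1))
    print("shift m",(M.inv().apply(np.array([x,y,z])-s["position"])/1000).round(4),"turn",(M.inv()*T).as_rotvec().round(4))
E
python3 -c "
from h import *
delta(444,-155.5,200)"
```

```text
pos [ 202.9 -590.6  230.3] t 0.1 F [-1.   0.6  0.2] w 85.5
shift m [-0.3693  0.3332  0.031 ] turn [ 0.0019 -0.0004  0.3603]
```

```bash
python3 -m handwheel '[[0,0,-0.05,0,0,0.1,1],[-0.05,0.03,-0.06,0,0,0.2,1],[-0.1,0.08,-0.06,0,0,0.36,1],[-0.15,0.12,-0.06,0,0,0.36,1],[-0.2,0.16,-0.06,0,0,0.36,1],[-0.25,0.2,-0.06,0,0,0.36,1],[-0.29,0.24,-0.05,0,0,0.36,1],[-0.33,0.29,-0.03,0,0,0.36,1],[-0.369,0.333,0,0,0,0.36,1],[-0.369,0.333,0.02,0,0,0.36,1]]'
python3 - <<'E'
from h import *
im,P=cloud("wrist","w1"); cv2.imwrite("pics/w1b.png",cv2.resize(im,(640,480)))
z=P[...,2]
for lo,hi,n in((112,130,"grip"),(76,88,"arm"),(19,29,"rest")):
    m=(z>lo)&(z<hi)&(abs(P[...,1]+155)<45)&(abs(P[...,0]-435)<60)
    print(n,m.sum(), m.sum()>5 and cv2.minAreaRect(P[m][:,:2].astype(np.float32)), np.median(z[m]))
delta(444,-155.5,88)
E
```

```text
clock: 1.35
position: [444.6, -153.6, 210.5]
ee_rot: [0.013, 1.0, 0.0, 0.0]
contact_force: [-0.4, 0.9, -0.3]
gripper_width: 85.3
grasp_force: 0.0
grip 1597 ((442.3089599609375, -155.729248046875), (25.962600708007812, 30.696331024169922), 89.34212493896484) 121.02117110964552
arm 1540 ((420.12542724609375, -155.81405639648438), (29.722171783447266, 44.193790435791016), 89.23513793945312) 81.19516799855305
rest 4269 ((430.62841796875, -155.80657958984375), (80.20257568359375, 85.26549530029297), 89.52217102050781) 23.176854859332877
pos [ 442.3 -153.1  206.7] t 1.4 F [-1.1  1.9 -4. ] w 85.4
shift m [-0.0026 -0.0026  0.1187] turn [ 0.002  -0.0071  0.0032]
```

```bash
python3 -m handwheel '[[0.001,0,0.04,0,0,0,1],[0.001,0,0.08,0,0,0,1],[0.001,0,0.11,0,0,0,1],[0.001,0,0.122,0,0,0,1],[0.001,0,0.122,0,0,0,1],[0.001,0,0.122,0,0,0,1]]'
```

```text
clock: 2.15
position: [443.9, -156.5, 90.6]
ee_rot: [0.015, 1.0, -0.0, 0.001]
contact_force: [-0.3, -0.4, 0.2]
gripper_width: 85.7
grasp_force: 0.0
```

```bash
python3 -m handwheel '[[0,0,0,0,0,0,0],[0,0,0,0,0,0,-0.5],[0,0,0,0,0,0,-1],[0,0,0,0,0,0,-1],[0,0,0,0,0,0,-1],[0,0,0,0,0,0,-1],[0,0,0,0,0,0,-1],[0,0,0,0,0,0,-1]]'; python3 -c "
from h import *
delta(443,-155.7,88)"
```

```text
clock: 3.15
position: [443.4, -156.3, 89.8]
ee_rot: [0.014, 1.0, -0.0, 0.001]
contact_force: [0.0, 0.7, 5.7]
gripper_width: 25.1
grasp_force: 59.4
pos [ 443.4 -156.3   89.8] t 3.15 F [0.  0.7 5.7] w 25.1
shift m [0.0004 0.0006 0.0018] turn [-0.0003  0.0012  0.0008]
```

```bash
python3 -m handwheel '[[0,0,-0.01,0,0,0,-1],[0,0,-0.03,0,0,0,-1],[0,0,-0.06,0,0,0,-1],[-0.025,0.022,-0.065,0,0,0,-1],[-0.06,0.052,-0.065,0,0,0,-1],[-0.095,0.082,-0.065,0,0,0,-1],[-0.12,0.104,-0.065,0,0,0,-1],[-0.131,0.113,-0.065,0,0,0,-1],[-0.131,0.113,-0.065,0,0,0,-1],[-0.131,0.113,-0.065,0,0,0,-1]]'
python3 - <<'E'
from h import *
delta(577.7,-47.4,106)
im,P=cloud("scene","s2"); im2,P2=cloud("wrist","w2")
cv2.imwrite("pics/m2.png",np.hstack([cv2.resize(im[130:310,150:390],(480,360)),cv2.resize(im2,(320,240))[[*range(240)]+[239]*120]]))
E
```

```text
clock: 4.4
position: [575.7, -47.8, 153.9]
ee_rot: [0.015, 1.0, -0.0, -0.001]
contact_force: [-0.2, -1.2, -1.7]
gripper_width: 24.9
grasp_force: 58.9
pos [575.7 -47.8 153.9] t 4.4 F [-0.2 -1.2 -1.7] w 24.9
shift m [-0.002   0.0005  0.0479] turn [-0.0001 -0.0019 -0.0005]
```

View pics/m2.png

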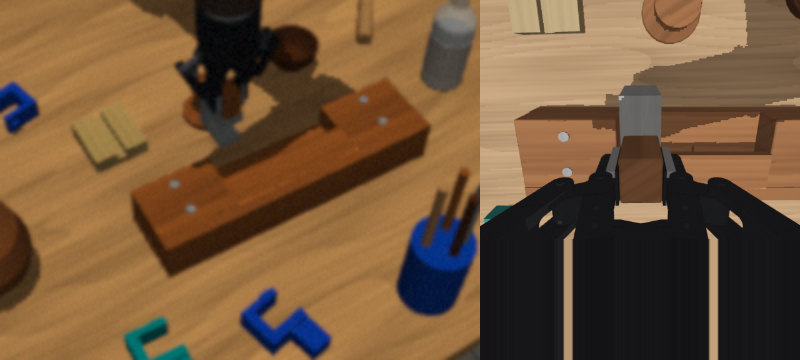

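The stop is held level with its arm visible at (640,115) in the wrist half, and the rest is empty at (110,137). I'll check the rail position from the wrist cloud.

```bash
python3 - <<'E'
from h import *
P=np.load("pics/w2.npy").reshape(-1,3);P=P[~np.isnan(P[:,0])]
c,s=np.cos(YAW),np.sin(YAW)
L=(P-[640,13,0])@np.array([[c,-s,0],[s,c,0],[0,0,1]])
def ex(n,m,q=(0.5,50,99.5)):
    print(n,m.sum(),np.percentile(L[m],q,axis=0).round(1).tolist())
z=L[:,2]
ex("floor",(abs(z-30)<4)&(abs(L[:,1])<120)&(L[:,0]>-75)&(L[:,0]<0))
ex("right block top",(abs(z-66)<3)&(L[:,1]<-80)&(L[:,0]>-90)&(L[:,0]<60))
ex("cap top",(abs(z-66)<3)&(abs(L[:,1]-45)<35)&(L[:,0]>-60)&(L[:,0]<30))
# yaw: front edge of cap
e=[]
for y in range(0,80,8):
    m=(abs(z-66)<3)&(abs(L[:,1]-y)<4)&(L[:,0]>-60)&(L[:,0]<30)
    if m.sum()>10:e.append((y,L[m][:,0].min()))
print(np.round(e,1).tolist())
s0=L[(abs(z-143)<6)&(abs(L[:,1]+62)<25)&(L[:,0]<-40)&(L[:,0]>-130)]
print("arm top",len(s0),s0[:,2].mean() if len(s0) else 0, cv2.minAreaRect(s0[:,:2].astype(np.float32)) if len(s0) else 0)
g=L[(abs(z-185)<7)&(abs(L[:,1]+62)<25)&(L[:,0]<-20)&(L[:,0]>-130)]
print("grip",len(g),g[:,2].mean() if len(g) else 0, cv2.minAreaRect(g[:,:2].astype(np.float32)) if len(g) else 0)
E
```

```text
floor 10113 [[-66.2, -102.3, 27.2], [-41.2, 29.1, 29.1], [-11.8, 101.7, 33.3]]
right block top 14371 [[-66.1, -204.0, 63.4], [-32.8, -154.4, 65.3], [26.3, -91.2, 67.0]]
cap top 4402 [[-23.2, 10.4, 63.4], [-4.8, 50.5, 65.1], [28.1, 79.7, 66.6]]
[[0.0, -23.7], [8.0, -23.3], [16.0, -23.7], [24.0, -23.4], [32.0, -23.3], [40.0, -23.4], [48.0, -23.4], [56.0, -23.4], [64.0, -23.4], [72.0, -23.5]]
arm top 4599 145.46959253064693 ((-87.63394927978516, -62.36235046386719), (39.22964859008789, 30.114561080932617), 0.42886337637901306)
grip 7175 185.57997670496408 ((-63.23353576660156, -61.98863983154297), (49.80640411376953, 30.81576156616211), 89.77210235595703)
```

```bash
python3 -m handwheel '[[0,0,0.025,0,0,0,-1],[0,0,0.046,0,0,0,-1],[0,0,0.046,0,0,0,-1],[0,0,0.046,0,0,0,-1],[-0.02,0,0.046,0,0,0,-1],[-0.04,0,0.046,0,0,0,-1],[-0.055,0,0.046,0,0,0,-1],[-0.062,0,0.046,0,0,0,-1],[-0.062,0,0.046,0,0,0,-1],[-0.062,0,0.046,0,0,0,-1]]'
```

```text
clock: 5.75
position: [638.5, -49.0, 108.6]
ee_rot: [0.015, 1.0, 0.0, -0.0]
contact_force: [0.5, 0.6, -2.4]
gripper_width: 25.2
grasp_force: 59.1
```

```bash
python3 -m handwheel '[[0,0,0.002,0,0,0,-1],[0,0,0.004,0,0,0,-1],[0,0,0.005,0,0,0,-1],[0,0,0.005,0,0,0,-1]]'; python3 -m handwheel '[[0,0,0.001,0,0,0,-1],[0,0,0.001,0,0,0,-1]]';python3 -m handwheel '[[0,0,0.001,0,0,0,-1],[0,0,0.001,0,0,0,-1]]'
```

```text
clock: 6.25
position: [639.0, -48.9, 103.1]
ee_rot: [0.015, 1.0, -0.0, -0.0]
contact_force: [0.5, -0.1, -2.7]
gripper_width: 25.0
grasp_force: 59.1
clock: 6.5
position: [639.0, -48.9, 102.2]
ee_rot: [0.015, 1.0, -0.0, -0.0]
contact_force: [0.8, 0.4, -2.9]
gripper_width: 25.4
grasp_force: 59.1
clock: 6.75
position: [639.3, -49.0, 101.8]
ee_rot: [0.015, 1.0, -0.0, 0.0]
contact_force: [-0.2, 1.4, 0.2]
gripper_width: 25.3
grasp_force: 59.5
```

Contact is just starting. I'll press slightly further.

```bash
python3 -m handwheel '[[0,0,0.001,0,0,0,-1],[0,0,0.001,0,0,0,-1]]';python3 -m handwheel '[[0,0,0.001,0,0,0,-1],[0,0,0.001,0,0,0,-1]]'
```

```text
clock: 7.0
position: [639.4, -49.0, 101.8]
ee_rot: [0.014, 1.0, -0.0, 0.001]
contact_force: [-2.0, 0.7, 4.5]
gripper_width: 25.4
grasp_force: 60.3
clock: 7.25
position: [639.5, -49.0, 101.8]
ee_rot: [0.014, 1.0, -0.0, 0.001]
contact_force: [-5.1, 1.1, 8.1]
gripper_width: 25.4
grasp_force: 60.7
```

```bash
python3 -m handwheel '[[0,0.002,0,0,0,0,-1],[0,0.004,0,0,0,0,-1],[0,0.006,0,0,0,0,-1],[0,0.008,0,0,0,0,-1],[0,0.010,0,0,0,0,-1],[0,0.012,0,0,0,0,-1]]'
```

```text
clock: 8.0
position: [640.6, -39.1, 101.8]
ee_rot: [0.014, 1.0, -0.002, 0.001]
contact_force: [-0.9, -6.1, 6.1]
gripper_width: 25.2
grasp_force: 60.3
```

```bash
python3 -m handwheel '[[0,0.002,0,0,0,0,-1],[0,0.004,0,0,0,0,-1],[0,0.006,0,0,0,0,-1],[0,0.008,0,0,0,0,-1],[0,0.010,0,0,0,0,-1],[0,0.012,0,0,0,0,-1]]'
```

```text
clock: 8.75
position: [641.3, -27.0, 101.8]
ee_rot: [0.014, 1.0, -0.002, 0.002]
contact_force: [-0.5, -6.0, 6.4]
gripper_width: 25.1
grasp_force: 60.2
```

```bash
python3 -m handwheel '[[0,0.002,0,0,0,0,-1],[0,0.004,0,0,0,0,-1],[0,0.006,0,0,0,0,-1],[0,0.008,0,0,0,0,-1],[0,0.010,0,0,0,0,-1],[0,0.012,0,0,0,0,-1]]'
```

```text
clock: 9.5
position: [641.6, -15.0, 101.8]
ee_rot: [0.014, 1.0, -0.002, 0.002]
contact_force: [0.3, -6.7, 5.2]
gripper_width: 25.2
grasp_force: 60.2
```

```bash
python3 -m handwheel '[[0,0.002,0.0005,0,0,0,-1],[0,0.004,0.0005,0,0,0,-1],[0,0.006,0.0005,0,0,0,-1],[0,0.008,0.0005,0,0,0,-1],[0,0.010,0.0005,0,0,0,-1],[0,0.012,0.0005,0,0,0,-1]]'
```

```text
clock: 10.25
position: [642.2, -3.3, 101.8]
ee_rot: [0.014, 1.0, -0.002, 0.002]
contact_force: [-0.3, -6.9, 7.9]
gripper_width: 25.7
grasp_force: 60.5
```

```bash
python3 -m handwheel '[[0,0.002,0,0,0,0,-1],[0,0.004,0,0,0,0,-1],[0,0.006,0,0,0,0,-1],[0,0.008,0,0,0,0,-1],[0,0.010,0,0,0,0,-1],[0,0.012,0,0,0,0,-1]]'
```

```text
clock: 11.0
position: [642.6, 8.8, 101.7]
ee_rot: [0.014, 1.0, -0.002, 0.002]
contact_force: [0.8, -5.7, 6.9]
gripper_width: 25.3
grasp_force: 60.4
```

```bash
python3 -m handwheel '[[0,0.002,0,0,0,0,-1],[0,0.004,0,0,0,0,-1],[0,0.006,0,0,0,0,-1],[0,0.008,0,0,0,0,-1],[0,0.010,0,0,0,0,-1],[0,0.012,0,0,0,0,-1]]'
```

```text
clock: 11.75
position: [640.5, 18.4, 98.5]
ee_rot: [0.014, 1.0, -0.004, -0.002]
contact_force: [2.4, -17.8, -2.1]
gripper_width: 25.3
grasp_force: 59.7
```

The tooth dropped and caught at y≈18.4. I'll ease the side load and push down.

```bash
python3 -m handwheel '[[0,-0.001,0,0,0,0,-1],[0,-0.003,0.001,0,0,0,-1],[0,-0.003,0.002,0,0,0,-1],[0,-0.003,0.003,0,0,0,-1],[0,-0.003,0.004,0,0,0,-1],[0,-0.003,0.004,0,0,0,-1]]'
```

```text
clock: 12.5
position: [640.7, 17.4, 96.0]
ee_rot: [0.014, 1.0, -0.002, -0.001]
contact_force: [-0.7, -8.7, 5.4]
gripper_width: 25.3
grasp_force: 60.6
```

```bash
python3 -m handwheel '[[0,-0.0015,0.001,0,0,0,-1],[0,-0.0015,0.001,0,0,0,-1],[0,-0.0015,0.001,0,0,0,-1]]'; python3 - <<'E'
from h import *
im,_=cloud("scene","s3"); im2,P=cloud("wrist","w3")
cv2.imwrite("pics/m3.png",np.hstack([cv2.resize(im[130:310,150:390],(480,360)),cv2.resize(im2,(320,240))[[*range(240)]+[239]*120]]))
P=P.reshape(-1,3);m=(abs(P[:,2]-88)<8)&(abs(P[:,1]-18)<22)&(P[:,0]>585)&(P[:,0]<645)
A=P[m];c=np.linalg.lstsq(np.c_[A[:,:2]-A[:,:2].mean(0),np.ones(len(A))],A[:,2],rcond=None)[0]
print(len(A),c.round(3), cv2.minAreaRect(A[:,:2].astype(np.float32)))
E
```

```text
clock: 12.88
position: [640.8, 17.0, 95.9]
ee_rot: [0.014, 1.0, -0.002, -0.0]
contact_force: [-3.2, -5.3, 9.9]
gripper_width: 25.5
grasp_force: 61.0
4827 [ 6.6000e-02 -9.0000e-03  8.7553e+01] ((614.968505859375, 17.979936599731445), (30.163787841796875, 37.90534210205078), 88.83309936523438)
```

View pics/m3.png

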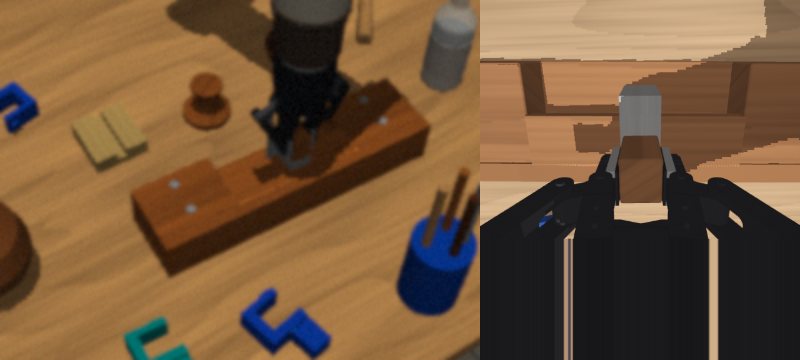

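The stop sits in the channel with its upper arm over the cap, at (640,115) in the wrist half. Its top is at about 88 mm, as expected when fully home. I'll ease off, release and rise.

```bash
python3 -m handwheel '[[0,-0.0013,-0.0015,0,0,0,-1],[0,-0.0013,-0.0015,0,0,0,-1],[0,-0.0013,-0.0015,0,0,0,-0.3],[0,-0.0013,-0.0015,0,0,0,0.3],[0,-0.0013,-0.0015,0,0,0,1],[0,-0.0013,-0.0015,0,0,0,1],[0,-0.0013,-0.0015,0,0,0,1],[0,-0.0013,-0.0015,0,0,0,1]]'
```

```text
clock: 13.98
position: [641.0, 17.3, 95.3]
ee_rot: [0.015, 1.0, 0.0, 0.0]
contact_force: [0.4, -0.0, -0.3]
gripper_width: 85.5
grasp_force: 0.0
```

```bash
python3 -m handwheel '[[0,0,-0.01,0,0,0,1],[0,0,-0.03,0,0,0,1],[0,0,-0.06,0,0,0,1],[0,0,-0.1,0,0,0,1],[0,0,-0.13,0,0,0,1],[0.02,0,-0.13,0,0,0,1],[0.02,0,-0.13,0,0,0,1],[0.02,0,-0.13,0,0,0,1]]'; python3 - <<'E'
from h import *
im,_=cloud("scene","s4"); im2,P=cloud("wrist","w4")
cv2.imwrite("pics/m4.png",np.hstack([cv2.resize(im[130:310,150:390],(480,360)),cv2.resize(im2,(320,240))[[*range(240)]+[239]*120]]))
P=P.reshape(-1,3)
for lo,hi in((80,96),(120,136)):
    m=(P[:,2]>lo)&(P[:,2]<hi)&(abs(P[:,1]-18)<30)&(P[:,0]>585)&(P[:,0]<670)
    A=P[m];med=np.median(A[:,2]);A=A[abs(A[:,2]-med)<2.5];c=np.linalg.lstsq(np.c_[A[:,:2]-A[:,:2].mean(0),np.ones(len(A))],A[:,2],rcond=None)[0]
    print(len(A),c.round(3), cv2.minAreaRect(A[:,:2].astype(np.float32)))
m=(abs(P[:,2]-66)<4)&(abs(P[:,1]-60)<25)&(P[:,0]>620)&(P[:,0]<660);print("cap z",np.median(P[m][:,2]))
E
```

```text
clock: 14.98
position: [621.3, 17.8, 225.6]
ee_rot: [0.015, 1.0, -0.0, 0.0]
contact_force: [0.5, -0.2, -0.3]
gripper_width: 85.5
grasp_force: 0.0
1367 [ 1.000e-03 -5.000e-03  8.723e+01] ((624.2649536132812, 16.990385055541992), (29.99301528930664, 57.032840728759766), 89.02777862548828)
1321 [1.0000e-02 2.0000e-03 1.2706e+02] ((639.6528930664062, 16.51552963256836), (25.489208221435547, 29.94718360900879), 88.97799682617188)
cap z 65.14536762661314
```

View pics/m4.png

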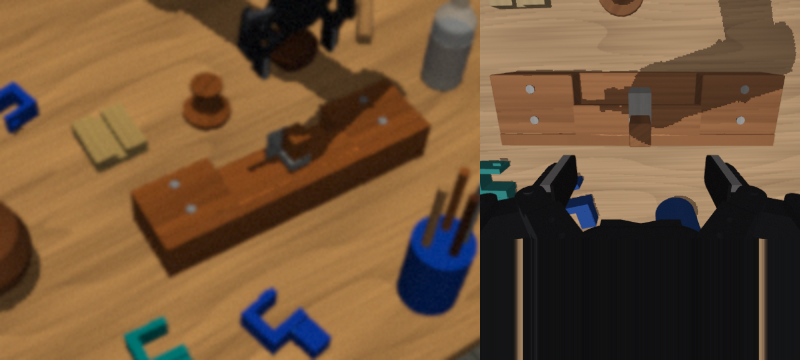

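The stop stands level and free in the rail at (640,115) in the wrist half. Its arm is 22.1 mm above the cap top, against 22 mm expected, so it is fully home.

```bash
python3 -c "
from bench import *
print(job_done())"
```

```text
the job is handed in; nothing more can be done
None
```

The stop is fully home in the hidden keyway, about 5 mm along the channel from its middle: upright, foot flat on the channel floor and let go; I handed the job in at about 15 s of the 54 s allowed.

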